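# Jack up a gearmotor's front feet for shimming and hold the jack handle down

### The job

The front feet of the blue gearmotor need shims. Stand the red toe jack squarely on the narrow tongue of the soleplate with its toe under the lift lug, centred on the yellow mark, let go of it, then pump its handle two full strokes: all the way down, fully back up, all the way down again. Finish with the gripper still holding the handle fully down on that second stroke, because the load settles back a little as soon as the handle comes up and the gap is then too small for the shim pack; leave the spanner, the screws and the shim pack where they lie.

Things in the scene. Friction and masses are not known exactly. Their poses are not given: they have to be found in the camera images.
- jack: loose red toe jack, about 0.75 kg, 105 mm tall. Origin: under its foot, on the column's line; x points to the toe, z up, handle to -x. Foot 44 mm wide (y), 8 mm thick, x = -55 to +36 mm. Column (grip here): 34 mm across its red cheeks (y = -17 to +17), x = -18 to +14 mm, dark head at z = 105 mm. Toe in front of the column to x = 44 mm, 24 mm wide, z = 14 to 26 mm at rest
- toe_top (a point): centre of the top face of the jack's steel toe, 34 mm in front of the jack's origin and 26 mm above its underside at rest; it rises with the toe
- handle_top (a point): point on the upper face of the handle's black grip, where to press: 90 mm from the handle pivot. The grip is 22 mm wide and 16 mm thick and runs from 46 to 110 mm from the pivot; the pivot axis is parallel to the jack's y, at x = -26, z = 52 mm in the jack's frame. Between up and down this point moves on an arc about the pivot, some 45 mm down and 20 mm away from the column
- handle_angle (a joint): angle of the jack's handle: 0 = up (grip 35 degrees above level, pointing away from the toe), 0.55 rad = fully down on its stop (about 3.5 degrees above level). A spring brings it back up; at the grip it takes about 2 N to start and 4 to 8 N under load; keep below 20 N
- toe_lift (a joint): height of the toe above its rest position (m). It is a ratchet: a full down stroke lifts the toe about 10 mm, and when the handle is let back up the toe settles about 3 mm onto the next notch (notches 7 mm apart). Two strokes: about 17 mm with the handle held down, under 14.5 mm after letting go; the first 5 mm are free travel up to the lug
- soleplate: fixed grey steel soleplate, 18 mm thick, lying on the worktop; origin at the centre of its underside. Main plate 124 mm (x) by 116 mm (y). A tongue 52 mm wide and also 18 mm high runs out to -x from x = -61 to -169 mm, centred on y = +8 mm; the jack stands on it with its x axis along the soleplate's x axis
- tongue_top (a point): centre of the upper face of the tongue (108 mm long in the soleplate's x, 52 mm wide)
- gearmotor: blue gearmotor, about 2.4 kg, standing loose on the soleplate on two foot rails (front rail at x = -36 mm, rear rail at x = +36 mm, each 18 mm wide); origin at the centre of its underside, axes as the soleplate's; 93 mm tall. A steel lift lug 72 mm wide and 10 mm thick sticks out over the tongue from its front, to x = -78 mm, underside 31 mm above the soleplate: 5 mm over the toe of a jack on the tongue
- lift_mark (a point): the yellow painted mark on the lift lug (12 mm wide stripe on the lug's top, front edge and underside): this point lies on the underside of the lug, 66 mm in front of the gearmotor's origin; the toe's top belongs centred under it
- front_foot (a point): underside of the front foot rail, at its middle; it rests on the soleplate's top, 18 mm above the worktop, at the start
- shim_pack: brass slotted shim pack 34 x 34 x 6 mm lying on the worktop beside the tongue, to be left alone; origin under its centre
- spanner: double open-ended spanner 23 x 123 x 4 mm lying on the worktop, to be left alone; origin under its centre
- cap_screw_0: steel cap screw 10 x 10 x 24 mm standing on its head, to be left alone; origin under its centre
- cap_screw_1: second steel cap screw, same size, to be left alone; origin under its centre

How it is judged:
On the way, in this order (a step that is already met when the one before it is completed fails the run):
1. the jack stands upright on the tongue, let go, with its toe under the yellow mark and its handle up (x of toe_top in the frame of lift_mark between -0.01 and 0.01 m and y of toe_top in the frame of lift_mark between -0.008 and 0.008 m and z of jack in the frame of soleplate between 0.0165 and 0.0195 m and angle between jack's own z axis and vertical below 0.05 rad and x of gearmotor in the frame of soleplate between -0.007 and 0.007 m and y of gearmotor in the frame of soleplate between -0.007 and 0.007 m and value of joint handle_angle below 0.08 rad and value of joint toe_lift below 0.001 m and angle between the x axis of jack and the x axis of soleplate, either way round below 0.2 rad and contact force between the fingers and jack below 0.3 N), for 0.2 s.
2. first stroke: the handle is all the way down and the toe carries the lug (x of toe_top in the frame of lift_mark between -0.01 and 0.01 m and y of toe_top in the frame of lift_mark between -0.008 and 0.008 m and z of jack in the frame of soleplate between 0.0165 and 0.0195 m and angle between jack's own z axis and vertical below 0.05 rad and value of joint handle_angle above 0.5 rad and value of joint toe_lift above 0.008 m and contact force between jack and gearmotor above 2 N), for 0.1 s.
3. the handle is back up and the toe has stayed on its notch (x of toe_top in the frame of lift_mark between -0.01 and 0.01 m and y of toe_top in the frame of lift_mark between -0.008 and 0.008 m and z of jack in the frame of soleplate between 0.0165 and 0.0195 m and angle between jack's own z axis and vertical below 0.05 rad and value of joint handle_angle below 0.08 rad and value of joint toe_lift above 0.005 m), for 0.1 s.
At the end, for the whole second after the job is handed in: Jack upright on the tongue, toe within 10 mm along and 8 mm across of the mark; handle held down (over 0.50 rad, over 0.5 N); front foot 8 to 13 mm above the soleplate, carried by the toe (over 3 N), gearmotor in place within 7 mm, at rest and not touched by the arm (x of toe_top in the frame of lift_mark between -0.01 and 0.01 m and y of toe_top in the frame of lift_mark between -0.008 and 0.008 m and z of jack in the frame of soleplate between 0.0165 and 0.0195 m and angle between jack's own z axis and vertical below 0.05 rad and x of gearmotor in the frame of soleplate between -0.007 and 0.007 m and y of gearmotor in the frame of soleplate between -0.007 and 0.007 m and z of front_foot in the frame of soleplate between 0.026 and 0.031 m and value of joint handle_angle above 0.5 rad and contact force between the fingers and jack above 0.5 N and contact force between jack and gearmotor above 3 N and contact force between soleplate and gearmotor above 2 N and contact force between each of the arm, the fingers and gearmotor below 0.3 N and linear speed of gearmotor below 0.01 m/s); the arm keeps its last pose, push and grip.
It fails at once if the spanner, a screw or the shim pack is shifted by more than 15 mm (distance of any of shim_pack, spanner, cap_screw_0, cap_screw_1 from where it was at the start of the episode above 0.015 m).
It fails at once if the gearmotor is shoved or tipped (angle between gearmotor's own z axis and vertical above 0.3 rad or distance of gearmotor from where it was at the start of the episode above 0.03 m).
It also fails if it takes over 54 s, if anything falls off the work surface, if the arm or the gripper's body presses on something with over 40 N, if the wrist force passes 120 N, or if a joint passes its speed limit or range.

### The arm

A 7-joint arm with a two-finger parallel gripper is mounted at the origin on a cart in front of the work surface, level with it; the furniture and walls round the work are solid. World frame = base frame: x ahead of the robot, y to its left, z up, the work surface at z = 0. Lengths are in m, angles in rad, forces in N, time in s.
With the tool pointing down it reaches from about 0.35 to 0.9 m from the base axis. Payload 8.1 kg.
Tool frame: the origin (TCP) lies at the very end of the fingers, on their centre line; the grasp point (between the pads) lies 19 mm behind it; z points along the fingers, y is the line along which they close (so a half turn about z gives the same grasp; the last joint's range is limited). The gripper opens to 92 mm and grips with 3 to 60 N. Pads are 19 mm wide; open, the fingers measure 130 mm over their backs; the gripper's body (75 mm by 190 mm) begins 47 mm behind the grasp point.
Start: joints at [-0.103, 0.434, 0.025, 1.573, -0.012, 1.134, -0.075], TCP at [0.625, -0, 0.193] pointing down, gripper open.
Joint ranges: [-2.62, 2.62], [-0.44, 2.09], [-1.27, 1.32], [0.08, 2.57], [-1.32, 4.46], [0.12, 2], [-2.74, 2.74]. Speed limits (rad/s): [2.22, 2.22, 3.01, 3.01, 3.14, 3.14, 3.14].

### API

Orientations are given as a rotation vector (axis times angle).
In Python, from cell import arm gives the robot as it stands.
- The arm moves only by the tool jog_arm, never from a script. Its argument "rows" is a list of rows, each a list of 3 entries, a list of its own where there are three numbers: the shift along the world's x, y, z in cm, then the turn, a rotation vector about the world's x, y, z in degrees, then the opening, from 0 (shut) to 1 (fully open). A call has 1 to 8 rows; each row is the pose to reach, as a shift and turn from the pose commanded when the call began; what a row does not reach only later rows make up. A row lasts 1/8 s, in which the tool goes at most 62.5 mm and 10.7 degrees, less where a joint would pass 70% of its speed; a pose out of reach is approached as far as the arm can. A call with a gripper value outside its range is refused whole. The fingers move at their own pace and stop on an object; "newtons" is the grip in N (left out, the last holds). Time passes only in rows, so rows that repeat a pose let the fingers close. It gives the time, the measured TCP pose, the force, the opening and the grip force at its end, in the units of the state.
- arm.observe(): the state, without advancing time (a new reading comes with each control period).
- arm.get_image(name): name is "scene" or "side" or "wrist"; returns a dict with "img" (480x640x3 uint8, red, green, blue), "depth" (480x640 float32, m along the optical axis (not along the pixel's ray), 0 where there is no reading), "fx", "fy", "cx", "cy" (pixels), "dist_coeffs" ([k1, k2, p1, p2, k3] as OpenCV has them; the pictures are not rectified), "rvec" (rotation vector, rad) and "tvec" (3), from world to camera coordinates, as OpenCV has them; the wrist camera has in their place "mount" (4x4, takes a point from camera to tool coordinates, whose origin is the TCP and whose axes are the flange's). Camera axes: x right, y down, z forward; pixel columns grow to the right and rows downward; lengths in m; the calibration is good to about 2 mm. A picture is of the moment at which its call begins: read the wrist's pose just before it.
- arm.sign_off(): hands the job in; it is judged then, once.
The state is a dict: "clock": time; "joints": joint angles; "dq": joint speeds; "joint_efforts": joint torques, N m; "position": TCP position; "ee_rot": TCP orientation; "force": force on the tool from outside, world axes, zero at the start; "ft_torque": the same for the moment, N m; "width": opening from 0.0 (shut) to 1.0 (fully open); "gripper_force": force on a finger pad.
Only numpy, scipy, OpenCV 4.12 (cv2) and the standard library are available. Lean on these libraries where they do the work, as an engineer would, in place of code of your own. Each camera call takes 0.05 s, during which the arm holds its last target. There are 200 camera calls.

## Working session

There is one attempt and no reset: what is moved stays moved. The work goes in short steps, Python scripts to look and compute and a tool call to move; the robot and the scene stay as the last step left them, time stands still between calls to the robot, and variables do not carry over. Pictures are saved under pics/ and viewed, at most 10 in all, crops included, and the job is handed in when it is done.

Besides the shell and the picture viewer there is one more tool, called after "Call:" by a JSON object that holds its "op" and its "data". jog_arm: Moves the arm, as the interface text tells. Its arguments: {"type":"object","properties":{"rows":{"type":"array","items":{"type":"array"}},"newtons":{"type":"number"}},"required":["rows"]}

```bash
mkdir -p pics; ls
cat > h.py <<'E'
import numpy as np, cv2
from cell import arm
R=lambda v: cv2.Rodrigues(np.array(v,float))[0]
def get(name):
    s=arm.observe(); d=arm.get_image(name)
    K=np.array([[d['fx'],0,d['cx']],[0,d['fy'],d['cy']],[0,0,1]]); D=np.array(d['dist_coeffs'],float)
    if 'mount' in d:
        M=np.array(d['mount']); T=np.eye(4); T[:3,:3]=R(s['ee_rot']); T[:3,3]=s['position']
        C=T@M
    else:
        r=R(d['rvec']); C=np.eye(4); C[:3,:3]=r.T; C[:3,3]=-r.T@np.array(d['tvec']).ravel()
    return dict(img=d['img'],depth=d['depth'],K=K,D=D,C=C)
def ray(v,uv):
    p=cv2.undistortPoints(np.array(uv,float).reshape(-1,1,2),v['K'],v['D']).reshape(-1,2)
    return v['C'][:3,3], np.c_[p,np.ones(len(p))]@v['C'][:3,:3].T
def plane(v,uv,z):
    o,d=ray(v,uv); return o+d*((z-o[2])/d[:,2])[:,None]
def cloud(v,uv):
    o,d=ray(v,uv); uv=np.array(uv).astype(int); return o+d*v['depth'][uv[:,1],uv[:,0]][:,None]
def maskuv(m): 
    y,x=np.nonzero(m); return np.c_[x,y]
def save(v,n): cv2.imwrite('pics/'+n,v['img'][:,:,::-1])
E
python3 - <<'E'
from h import *
print(arm.observe())
for n in ['scene','side','wrist']:
    v=get(n); save(v,n+'0.png'); print(n,v['C'].round(3).tolist())
E
```

```text
pics
{'clock': 0.0, 'joints': array([-0.10259702,  0.43524484,  0.02498673,  1.57408276, -0.01158012,
        1.13400934, -0.07506855]), 'dq': array([ 1.41355854e-03,  4.27222419e-04, -1.24570704e-03,  1.18098251e-03,
        1.06887991e-03, -2.12318193e-05, -8.42266499e-04]), 'joint_efforts': array([ 3.89017032e-04, -6.67853522e+01,  9.84863900e-01, -3.14464223e+01,
       -6.05165795e-02,  4.27553023e-02,  1.12382318e-04]), 'position': array([ 6.24437213e-01, -7.94619432e-05,  1.92237154e-01]), 'ee_rot': array([-2.22078041e+00, -2.22067995e+00,  1.95397128e-03]), 'force': array([0.0318343 , 0.27444043, 0.45862327]), 'ft_torque': array([-0.02095633,  0.04130864,  0.03404019]), 'gripper_force': 0.0, 'width': 0.9963627323570505}
scene [[0.865, -0.277, 0.419, 0.045], [-0.502, -0.49, 0.713, -0.795], [0.008, -0.827, -0.562, 0.799], [0.0, 0.0, 0.0, 1.0]]
side [[-0.301, -0.41, 0.861, -0.578], [-0.953, 0.114, -0.279, 0.436], [0.016, -0.905, -0.425, 0.648], [0.0, 0.0, 0.0, 1.0]]
wrist [[1.0, 0.001, -0.001, 0.624], [0.0, -0.957, -0.289, 0.078], [-0.001, 0.289, -0.957, 0.385], [0.0, 0.0, 0.0, 1.0]]
```

View pics/scene0.png

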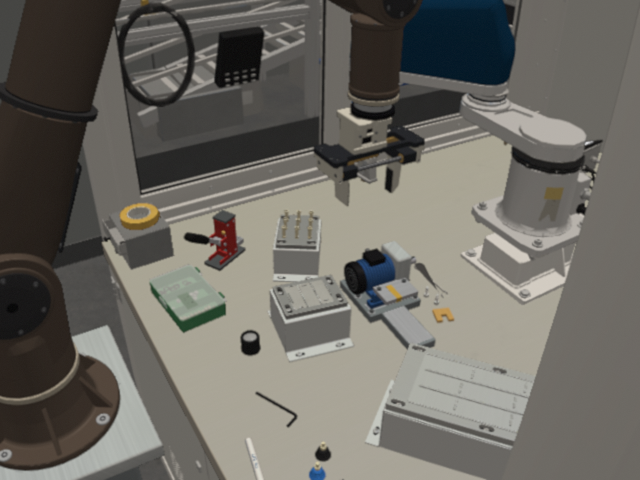

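View pics/side0.png

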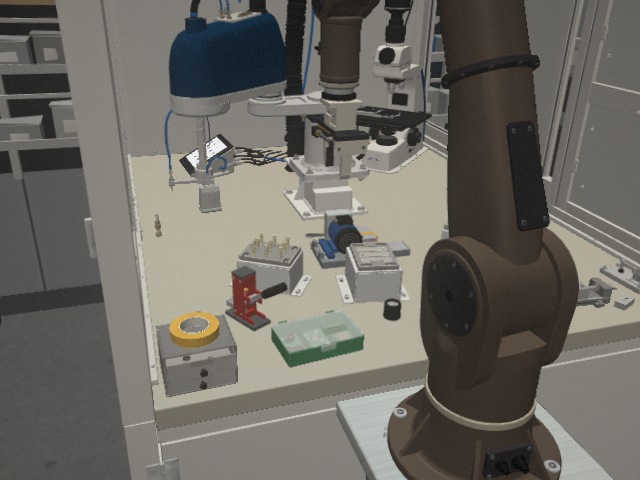

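The scene view shows the red jack at about (225,240) with its handle to the left. The blue gearmotor is at (380,275) with the yellow mark at (395,292), the tongue runs to (430,345), and the shim is at (443,314). The side view shows the jack at (250,295).

Run:
```python
from h import *
for n in ['scene','side']:
    v=get(n); h=cv2.cvtColor(v['img'],cv2.COLOR_RGB2HSV)
    H,S,V=[h[...,i].astype(int) for i in range(3)]
    for nm,m in [('red',((H<8)|(H>172))&(S>150)&(V>60)),('yellow',(H>14)&(H<30)&(S>130)&(V>120)),('blue',(H>100)&(H<125)&(S>130)&(V>60))]:
        k,l,st,c=cv2.connectedComponentsWithStats(m.astype(np.uint8))
        for i in range(1,k):
            if st[i,4]<25: continue
            uv=maskuv(l==i); p=cloud(v,uv); p=p[v['depth'][uv[:,1],uv[:,0]]>0]
            if len(p): print(n,nm,st[i].tolist(),np.median(p,0).round(3),p.min(0).round(3),p.max(0).round(3))
v=get('scene')
print(cloud(v,[(430,343),(395,320),(415,330),(396,292),(245,250),(195,237),(225,217),(215,262),(335,310),(300,275),(280,225),(245,345),(190,300),(412,345),(431,330)]).round(3))
x=v['img'][180:360,170:490]; cv2.imwrite('pics/crop1.png',cv2.resize(x,(800,450),interpolation=2)[:,:,::-1])
```

```text
scene red [210, 219, 27, 45, 585] [0.434 0.239 0.055] [0.398 0.216 0.008] [0.461 0.273 0.1  ]
scene yellow [120, 204, 38, 20, 327] [0.286 0.354 0.097] [0.248 0.322 0.092] [0.329 0.407 0.102]
scene yellow [387, 285, 15, 14, 66] [ 0.638 -0.084  0.059] [ 0.631 -0.105  0.056] [ 0.645 -0.066  0.063]
scene yellow [433, 309, 20, 13, 150] [ 0.724 -0.137  0.005] [ 0.702 -0.158 -0.001] [ 0.741 -0.119  0.01 ]
scene blue [422, 0, 76, 6, 305] [0.896 0.12  0.524] [0.852 0.064 0.512] [0.955 0.176 0.534]
scene blue [357, 254, 37, 31, 594] [ 0.627 -0.048  0.088] [ 0.596 -0.06   0.061] [ 0.662 -0.01   0.113]
scene blue [366, 289, 16, 18, 123] [ 0.61  -0.062  0.034] [ 0.599 -0.072  0.024] [ 0.624 -0.038  0.057]
scene blue [310, 468, 15, 12, 135] [ 0.328 -0.33   0.009] [ 0.32  -0.337 -0.001] [ 0.341 -0.315  0.018]
side red [234, 284, 16, 24, 134] [0.426 0.261 0.053] [0.401 0.24  0.027] [0.455 0.272 0.083]
side red [236, 305, 26, 19, 110] [0.426 0.25  0.017] [0.398 0.223 0.007] [0.446 0.269 0.03 ]
side yellow [170, 312, 49, 36, 880] [0.266 0.372 0.094] [ 0.245  0.325 -0.005] [0.471 0.405 0.098]
side blue [302, 10, 12, 83, 120] [ 1.392 -0.171  0.387] [ 0.647 -0.187  0.253] [1.416 0.051 0.558]
side blue [172, 13, 102, 42, 1187] [0.82  0.237 0.502] [0.773 0.062 0.461] [0.939 0.318 0.533]
side blue [320, 240, 12, 15, 66] [0.647 0.01  0.028] [0.604 0.001 0.026] [0.689 0.019 0.031]
[[ 0.645 -0.195  0.013]
 [ 0.625 -0.114  0.015]
 [ 0.639 -0.157  0.018]
 [ 0.642 -0.087  0.058]
 [ 0.481  0.247  0.005]
 [ 0.354  0.193  0.114]
 [ 0.441  0.246  0.104]
 [ 0.405  0.235  0.007]
 [ 0.505 -0.09   0.074]
 [ 0.546  0.112  0.001]
 [ 0.547  0.201  0.076]
 [ 0.348 -0.041  0.021]
 [ 0.304  0.11   0.033]
 [ 0.55  -0.251  0.101]
 [ 0.678 -0.159  0.001]]
```

View pics/crop1.png

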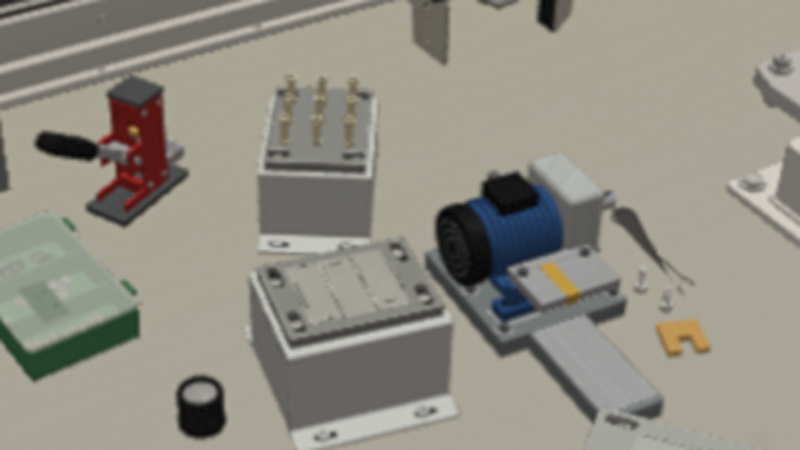

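The crop shows the lug with its yellow stripe at about (560,280), the tongue running down-right with its far end partly hidden by the front box, and the jack handle pointing left and towards the robot.

View pics/wrist0.png

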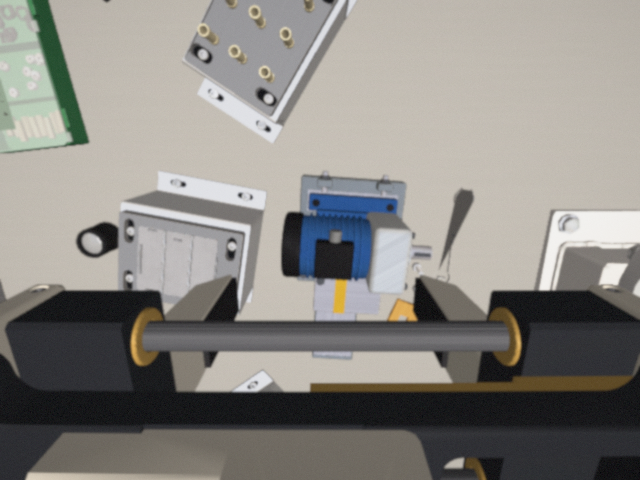

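The wrist view shows the soleplate corners near (303,176) and (405,182), the yellow stripe at (340,295), and the tongue end near (333,355). The gripper hides part of it, so I'm shifting to -y for a clear look.

Call:
{"op": "jog_arm", "data": {"rows": [[[0,-5,0],[0,0,0],1],[[0,-10,0],[0,0,0],1],[[0,-13,0],[0,0,0],1],[[0,-13,0],[0,0,0],1],[[0,-13,0],[0,0,0],1]]}}

```text
clock: 0.92
position: [0.6251, -0.129, 0.1929]
ee_rot: [-2.22, -2.222, -0.001]
force: [0.6, 0.5, -1.9]
width: 0.999
gripper_force: 0.0
```

Run:
```python
from h import *
v=get('wrist'); save(v,'wrist1.png'); np.savez('w1.npz',**v)
print(arm.observe()['position'])
```

```text
[ 0.62516716 -0.12835719  0.19295424]
```

View pics/wrist1.png

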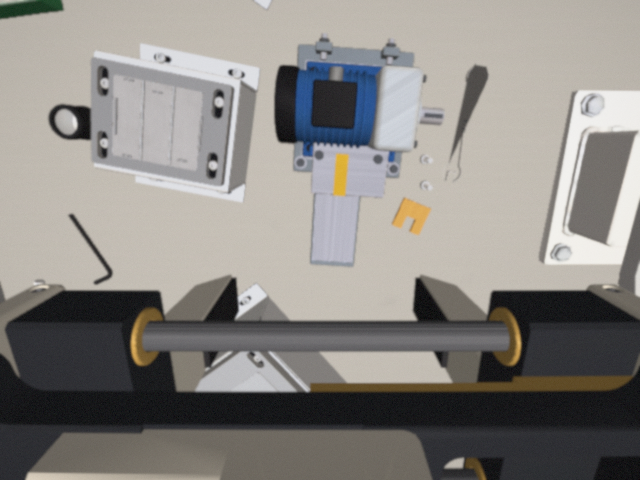

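The whole tongue is visible from (312,195) to (355,265), with the stripe at (341,175) and the lug spanning (312..385, 145..195). I'm measuring these with the depth.

Run:
```python
from h import *
v=dict(np.load('w1.npz')); 
hsv=cv2.cvtColor(v['img'],cv2.COLOR_RGB2HSV); H,S,V=[hsv[...,i].astype(int) for i in range(3)]
yy,xx=np.mgrid[0:480,0:640]; uv=np.c_[xx.ravel(),yy.ravel()]; P=cloud(v,uv).reshape(480,640,3); Z=P[...,2]
win=(xx>270)&(xx<430)&(yy>30)&(yy<280)
def rect(m,z,n):
    m=m.astype(np.uint8); k,l,st,c=cv2.connectedComponentsWithStats(m); i=1+st[1:,4].argmax()
    cn=max(cv2.findContours((l==i).astype(np.uint8),0,1)[0],key=cv2.contourArea).reshape(-1,2)
    w=plane(v,cn,z)[:,:2]; r=cv2.minAreaRect((w*1000).astype(np.float32)); print(n,st[i].tolist(),[np.round(a,1).tolist() if not np.isscalar(a) else round(a,1) for a in r],'z',np.median(Z[l==i]).round(4))
rect(win&(Z>.011)&(Z<.026)&(yy>196),.018,'tongue')
rect(win&(Z>.048)&(Z<.07)&(yy>140)&(yy<200)&(S<70),.059,'lug')
rect(win&(Z>.048)&(Z<.07)&(yy>140)&(yy<200),.059,'lug+stripe')
rect(win&(H>14)&(H<30)&(S>120)&(yy<200),.059,'stripe')
rect(win&(H>14)&(H<30)&(S>120)&(yy>190),.006,'shim')
rect(win&(Z>.009),.018,'all')
# tongue edge lines by rows
T=win&(Z>.011)&(Z<.026)
L=[];Rr=[]
for y in range(202,258):
    c=np.nonzero(T[y])[0]; L.append((c.min(),y)); Rr.append((c.max()+1,y))
for n,e in(('L',L),('R',Rr)):
    w=plane(v,e,.018); f=np.polyfit(w[:,1],w[:,0],1); print(n,'x at y=-.10',np.polyval(f,-.10),'at -.2',np.polyval(f,-.2),'deg',np.degrees(np.arctan(f[0])))
```

```text
tongue [310, 197, 51, 70, 3093] [[634.6, -153.9], [82.4, 51.8], 86.2] z 0.0187
lug [311, 142, 80, 56, 3132] [[648.0, -80.7], [49.3, 73.6], 86.2] z 0.0596
lug+stripe [309, 142, 82, 56, 3726] [[647.1, -81.1], [49.6, 77.4], 87.3] z 0.0596
stripe [334, 154, 14, 42, 464] [[639.1, -85.8], [39.1, 10.9], 86.2] z 0.06
shim [393, 199, 37, 35, 651] [[724.4, -139.0], [32.8, 33.6], 68.7] z 0.0066
all [274, 33, 156, 234, 21983] [[649.3, -75.6], [240.6, 162.1], 86.3] z 0.0807
L x at y=-.10 0.6126540579309445 at -.2 0.6063104292110482 deg 3.629767813174713
R x at y=-.10 0.664725183332475 at -.2 0.6581019140152561 deg 3.7893192945878362
```

Everything agrees with the given sizes. The soleplate x axis is at 86.2°, the mark is at (0.6387,-0.0922), and the jack origin belongs at (0.6365,-0.126). Next is a close look at the jack.

Call:
{"op": "jog_arm", "data": {"rows": [[[-4,4,0],[0,0,0],1],[[-8,8,1],[0,0,0],1],[[-12,12,1],[0,0,0],1],[[-15,16,1],[0,0,0],1],[[-18,20,1],[0,0,0],1],[[-19,23,1],[0,0,0],1],[[-19,23,1],[0,0,0],1],[[-19,23,1],[0,0,0],1]]}}

```text
clock: 1.98
position: [0.4351, 0.1002, 0.2032]
ee_rot: [2.22, 2.223, 0.0]
force: [0.4, 0.2, 0.1]
width: 1.003
gripper_force: 0.0
```

Run:
```python
from h import *
v=get('wrist'); save(v,'wrist2.png'); np.savez('w2.npz',**v)
print(arm.observe()['position'])
yy,xx=np.mgrid[0:480,0:640]; uv=np.c_[xx.ravel(),yy.ravel()]; P=cloud(v,uv).reshape(480,640,3); Z=P[...,2]
near=(abs(P[...,0]-.436)<.1)&(abs(P[...,1]-.246)<.1)
def rect(m,z,n):
    m=m.astype(np.uint8); k,l,st,c=cv2.connectedComponentsWithStats(m); i=1+st[1:,4].argmax()
    cn=max(cv2.findContours((l==i).astype(np.uint8),0,1)[0],key=cv2.contourArea).reshape(-1,2)
    w=plane(v,cn,z)[:,:2]; r=cv2.minAreaRect((w*1000).astype(np.float32)); print(n,st[i].tolist(),[np.round(a,1).tolist() if not np.isscalar(a) else round(a,1) for a in r],'z',np.median(Z[l==i]).round(4)); print(cv2.boxPoints(r).round(1).tolist())
hsv=cv2.cvtColor(v['img'],cv2.COLOR_RGB2HSV); H,S,V=[hsv[...,i].astype(int) for i in range(3)]
rect(near&(Z>.097)&(Z<.115)&(S<90),.105,'head')
rect(near&(Z>.0045)&(Z<.012),.008,'foot')
rect(near&(Z>.016)&(Z<.032)&(S<90),.026,'toe')
rect(near&(Z>.005),.008,'all')
```

```text
[0.43523234 0.0996551  0.20307761]
head [305, 5, 59, 67, 2326] [[441.5, 251.1], [34.3, 36.9], 27.9] z 0.1056
[[417.70001220703125, 259.3999938964844], [435.0, 226.8000030517578], [465.29998779296875, 242.8000030517578], [448.0, 275.3999938964844]]
foot [287, 56, 87, 54, 964] [[439.4, 239.4], [91.2, 25.9], 27.8] z 0.0087
[[393.0, 229.5], [405.1000061035156, 206.60000610351562], [485.70001220703125, 249.1999969482422], [473.6000061035156, 272.1000061035156]]
toe [357, 25, 22, 38, 451] [[471.5, 266.9], [24.8, 25.3], 28.1] z 0.0265
[[454.6000061035156, 272.20001220703125], [466.5, 249.89999389648438], [488.3999938964844, 261.5], [476.5, 283.8999938964844]]
all [200, 5, 179, 164, 9286] [[398.9, 225.0], [201.5, 92.3], 30.2] z 0.0873
[[288.6000061035156, 214.1999969482422], [335.1000061035156, 134.39999389648438], [509.20001220703125, 235.8000030517578], [462.70001220703125, 315.6000061035156]]
```

View pics/wrist2.png

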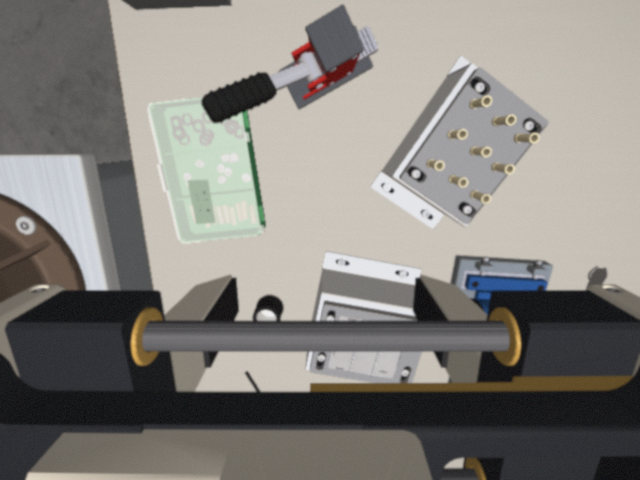

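The jack origin is at (0.4435,0.2519), yaw 27.9°. The foot corners, toe and head all agree. I'm turning -62° over the column.

Call:
{"op": "jog_arm", "data": {"rows": [[[0.1,2.5,1],[0,0,-10],1],[[0.2,5,1],[0,0,-20],1],[[0.3,7.5,1],[0,0,-30],1],[[0.5,10,1],[0,0,-40],1],[[0.6,13,1],[0,0,-50],1],[[0.65,15.1,0],[0,0,-60],1],[[0.65,15.1,-1],[0,0,-62],1],[[0.65,15.1,-2],[0,0,-62],1]]}}

```text
clock: 3.02
position: [0.4418, 0.2494, 0.1822]
ee_rot: [3.047, 0.762, -0.001]
force: [-0.3, -0.1, 0.2]
width: 1.003
gripper_force: 0.0
```

Call:
{"op": "jog_arm", "data": {"rows": [[[0,0,-4],[0,0,0],1],[[0,0,-8],[0,0,0],1],[[0,0,-11],[0,0,0],1],[[0,0,-12.3],[0,0,0],1],[[0,0,-12.3],[0,0,0],1],[[0,0,-12.3],[0,0,0],1]]}}

```text
clock: 3.78
position: [0.4424, 0.2512, 0.0611]
ee_rot: [-3.048, -0.76, -0.003]
force: [0.4, 0.1, 1.1]
width: 1.001
gripper_force: 0.0
```

Call:
{"op": "jog_arm", "data": {"rows": [[[0,0,0],[0,0,0],0.4],[[0,0,0],[0,0,0],0.3],[[0,0,0],[0,0,0],0.2],[[0,0,0],[0,0,0],0.2],[[0,0,0],[0,0,0],0.2],[[0,0,0],[0,0,0],0.2]], "newtons": 40}}

```text
clock: 4.53
position: [0.4415, 0.251, 0.06]
ee_rot: [3.048, 0.76, -0.0]
force: [0.2, 0.5, 1.2]
width: 0.396
gripper_force: 0.0
```

Call:
{"op": "jog_arm", "data": {"rows": [[[0,0,0],[0,0,0],0.2],[[0,0,0],[0,0,0],0.2],[[0,0,0],[0,0,0],0.2]]}}

```text
clock: 4.9
position: [0.4414, 0.2511, 0.06]
ee_rot: [-3.048, -0.76, 0.0]
force: [-0.9, 1.4, -0.0]
width: 0.367
gripper_force: 40.0
```

Call:
{"op": "jog_arm", "data": {"rows": [[[0,0,2],[0,0,0],0.2],[[0,0,6],[0,0,0],0.2],[[0,0,11],[0,0,0],0.2],[[0,0,14],[0,0,0],0.2],[[1.5,-3,15],[0,0,5],0.2],[[4,-8,15],[0,0,12],0.2],[[6.5,-13,15],[0,0,20],0.2],[[9,-18,15],[0,0,28],0.2]]}}

```text
clock: 5.9
position: [0.531, 0.0689, 0.2089]
ee_rot: [-2.77, -1.481, 0.004]
force: [0.9, 1.0, -8.4]
width: 0.366
gripper_force: 40.0
```

Call:
{"op": "jog_arm", "data": {"rows": [[[2.5,-5,0],[0,0,8],0.2],[[5,-10,0],[0,0,16],0.2],[[7.5,-15,0],[0,0,24],0.2],[[9,-19.5,0],[0,0,29],0.2],[[10.3,-23.4,-1],[0,0,30.2],0.2],[[10.3,-23.4,-3],[0,0,30.2],0.2],[[10.3,-23.4,-5],[0,0,30.2],0.2],[[10.3,-23.4,-5],[0,0,30.2],0.2]]}}

```text
clock: 6.9
position: [0.6318, -0.1628, 0.1568]
ee_rot: [-2.29, -2.142, 0.007]
force: [-0.1, -0.3, -6.9]
width: 0.365
gripper_force: 40.0
```

Run:
```python
from h import *
s=arm.observe(); print(s['position'],R(s['ee_rot'])[:,1],s['force'],s['width'],s['clock'])
for n in ['scene','wrist']:
    v=get(n); np.savez(n+'3.npz',**v)
    if n=='scene': a=v['img'][200:380,300:540]
    else: b=v['img'][0:400]
cv2.imwrite('pics/p3.png',np.hstack([cv2.resize(a,(400,300)),cv2.resize(b,(400,300))])[:,:,::-1])
```

```text
[ 0.63179738 -0.1628038   0.15675694] [ 0.9977524  -0.0666483  -0.00693912] [-0.11170295 -0.27473016 -6.94450819] 0.36473758132579076 6.9
```

View pics/p3.png

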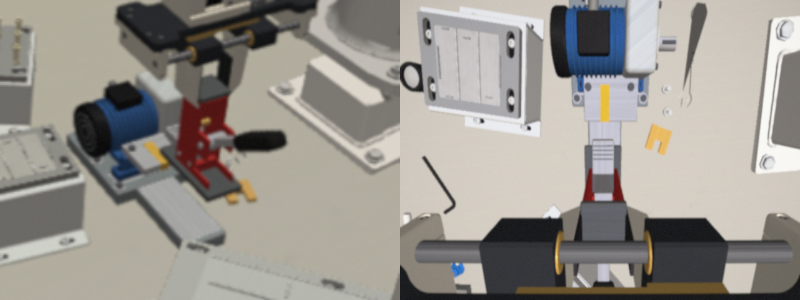

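The jack hangs upright in the grip behind the lug, with its toe along the tongue. The wrist half shows the stripe at (605,102) and the toe at (602,160). I'll lower it further, then check alignment from the depth.

Call:
{"op": "jog_arm", "data": {"rows": [[[0.2,0,-2],[0,0,0],0.2],[[0.2,0,-4],[0,0,0],0.2],[[0.2,0,-5.5],[0,0,0],0.2],[[0.2,0,-5.5],[0,0,0],0.2],[[0.2,0,-5.5],[0,0,0],0.2]]}}

```text
clock: 7.62
position: [0.6372, -0.1631, 0.1061]
ee_rot: [2.293, 2.146, 0.001]
force: [-0.7, -0.0, -8.8]
width: 0.361
gripper_force: 40.0
```

```bash
cat > toe.py <<'E'
from h import *
s=arm.observe(); print(s['position'].round(4),R(s['ee_rot']).round(4).tolist(),s['force'].round(1),s['clock'])
v=get('wrist'); np.savez('wt.npz',**v); save(v,'wt.png')
yy,xx=np.mgrid[0:480,0:640]; uv=np.c_[xx.ravel(),yy.ravel()]; P=cloud(v,uv).reshape(480,640,3); Z=P[...,2]
hsv=cv2.cvtColor(v['img'],cv2.COLOR_RGB2HSV); H,S,V=[hsv[...,i].astype(int) for i in range(3)]
p=s['position']; zt=p[2]-.060+.026
u=np.array([.066,.998]); n=np.array([-.998,.066]); o=np.array([.6387,-.0922])
A=(P[...,:2]-o)@u; B=(P[...,:2]-o)@n
def show(m,z,nm):
    m=cv2.morphologyEx(m.astype(np.uint8),cv2.MORPH_OPEN,np.ones((3,3))); k,l,st,c=cv2.connectedComponentsWithStats(m); 
    if k<2: print(nm,'none'); return
    i=1+st[1:,4].argmax()
    cn=max(cv2.findContours((l==i).astype(np.uint8),0,1)[0],key=cv2.contourArea).reshape(-1,2)
    w=plane(v,cn,z)[:,:2]; a=(w-o)@u*1000; b=(w-o)@n*1000
    print(nm,st[i].tolist(),'along',a.min().round(1),a.max().round(1),'across',np.percentile(b,[2,98]).round(1),'z',np.median(Z[l==i]).round(4),'ang',round(cv2.minAreaRect((w*1000).astype(np.float32))[2],1))
near=(abs(B)<.035)&(A>-.13)&(A<.03)
show(near&(abs(Z-zt)<.007)&(S<90),zt,'toe')
show(near&(abs(Z-.059)<.008)&(H>14)&(H<30)&(S>120),.059,'stripe')
show((abs(B)<.06)&(A>-.13)&(A<.04)&(abs(Z-.059)<.006),.059,'lug')
show(near&(abs(Z-(p[2]+.045))<.01)&(S<90),p[2]+.045,'head')
E
python3 toe.py
```

```text
[ 0.6372 -0.1631  0.1061] [[0.0663, 0.9978, 0.0015], [0.9978, -0.0663, -0.0003], [-0.0002, 0.0015, -1.0]] [-0.7 -0.  -8.8] 7.625
toe [307, 186, 35, 49, 1627] along -58.5 -24.7 across [-14.    9.6] z 0.0723 ang 87.0
stripe [313, 108, 17, 60, 983] along -13.1 25.8 across [-5.6  5.6] z 0.06 ang 86.4
lug [278, 93, 109, 75, 7590] along -13.2 35.2 across [-43.9  27.9] z 0.0597 ang 86.2
head [255, 267, 140, 54, 4759] along -80.3 -51.9 across [-34.9  30.1] z 0.1516 ang 86.2
```

Call:
{"op": "jog_arm", "data": {"rows": [[[-0.15,0,-1],[0,0,0],0.2],[[-0.25,0,-2],[0,0,0],0.2],[[-0.25,0,-2.5],[0,0,0],0.2],[[-0.25,0,-2.5],[0,0,0],0.2],[[-0.25,0,-2.5],[0,0,0],0.2],[[-0.25,0,-2.5],[0,0,0],0.2]]}}

```text
clock: 8.43
position: [0.6343, -0.163, 0.0803]
ee_rot: [2.294, 2.146, 0.001]
force: [0.6, 0.2, -8.2]
width: 0.366
gripper_force: 40.0
```

```bash
python3 toe.py
```

```text
[ 0.6343 -0.163   0.0803] [[0.0663, 0.9978, 0.0005], [0.9978, -0.0663, -0.0], [-0.0, 0.0005, -1.0]] [ 0.6  0.2 -8.2] 8.425
toe [307, 186, 35, 49, 1633] along -58.5 -24.7 across [-10.9  12.6] z 0.0465 ang 87.0
stripe [316, 104, 19, 67, 1217] along -12.9 26.0 across [-5.4  5.7] z 0.06 ang 86.6
lug [279, 85, 121, 86, 9524] along -12.9 36.5 across [-43.8  27.9] z 0.0597 ang 86.3
head [255, 267, 142, 54, 4759] along -80.3 -51.9 across [-33.  33.] z 0.1258 ang 86.2
```

Call:
{"op": "jog_arm", "data": {"rows": [[[0.1,0.8,0],[0,0,0],0.2],[[0.15,1.8,0],[0,0,0],0.2],[[0.25,2.8,0],[0,0,0],0.2],[[0.28,3.3,0],[0,0,0],0.2],[[0.28,3.47,0],[0,0,0],0.2],[[0.28,3.47,0],[0,0,0],0.2],[[0.28,3.47,0],[0,0,0],0.2]]}}

```text
clock: 9.35
position: [0.6367, -0.1289, 0.08]
ee_rot: [2.295, 2.145, -0.0]
force: [0.6, -0.7, -7.7]
width: 0.364
gripper_force: 40.0
```

Call:
{"op": "jog_arm", "data": {"rows": [[[0,0,-0.1],[0,0,0],0.2],[[0,0,-0.2],[0,0,0],0.2],[[0,0,-0.25],[0,0,0],0.2],[[0,0,-0.25],[0,0,0],0.2]]}}

```text
clock: 9.85
position: [0.6369, -0.129, 0.0782]
ee_rot: [2.294, 2.145, -0.0]
force: [-3.5, -2.0, 3.2]
width: 0.367
gripper_force: 40.0
```

```bash
python3 toe.py
```

```text
[ 0.6369 -0.129   0.0782] [[0.0669, 0.9978, 0.0006], [0.9978, -0.0669, -0.0007], [-0.0007, 0.0006, -1.0]] [-3.5 -2.   3.2] 9.85
toe [308, 223, 34, 12, 329] along -24.5 -16.5 across [-11.4  11.8] z 0.0448 ang 86.2
stripe [316, 163, 18, 61, 1074] along -12.7 25.7 across [-5.3  5.6] z 0.0599 ang 86.6
lug [280, 147, 116, 78, 8217] along -13.4 35.3 across [-43.7  27.8] z 0.0596 ang 86.3
head [255, 267, 142, 54, 4760] along -46.2 -17.8 across [-33.4  32.6] z 0.1238 ang 86.2
```

The jack has landed: the toe is centred within 1 mm and the stripe hasn't moved. Releasing it now.

Call:
{"op": "jog_arm", "data": {"rows": [[[0,0,0.05],[0,0,0],0.5],[[0,0,0.05],[0,0,0],0.6],[[0,0,0.05],[0,0,0],0.7],[[0,0,0.05],[0,0,0],0.7],[[0,0,0.05],[0,0,0],0.7],[[0,0,0.05],[0,0,0],0.7]]}}

```text
clock: 10.65
position: [0.6368, -0.1283, 0.078]
ee_rot: [2.294, 2.146, 0.0]
force: [0.2, 0.1, -0.3]
width: 0.702
gripper_force: 0.0
```

Call:
{"op": "jog_arm", "data": {"rows": [[[0,0,2],[0,0,0],0.7],[[0,0,6],[0,0,0],0.7],[[0,0,11],[0,0,0],0.7],[[0,0,13],[0,0,0],0.7],[[0,-4,13],[0,0,0],0.4],[[-0.3,-9,13],[0,0,0],0.2],[[-0.8,-13,13],[0,0,0],0],[[-0.8,-13,13],[0,0,0],0]]}}

```text
clock: 11.65
position: [0.6271, -0.2636, 0.2078]
ee_rot: [2.3, 2.138, -0.004]
force: [-0.6, 1.2, -0.3]
width: 0.32
gripper_force: 0.0
```

```bash
python3 toe.py
python3 - <<'E'
from h import *
a=get('scene')['img'][200:380,300:540]; b=get('wrist')['img'][0:400]
cv2.imwrite('pics/p4.png',np.hstack([cv2.resize(a,(400,300)),cv2.resize(b,(400,300))])[:,:,::-1])
v=get('wrist');yy,xx=np.mgrid[0:480,0:640]; uv=np.c_[xx.ravel(),yy.ravel()]; P=cloud(v,uv).reshape(480,640,3)
u=np.array([.066,.998]); n=np.array([-.998,.066]); o=np.array([.6387,-.0922])-.034*u
A=(P[...,:2]-o)@u*1000; B=(P[...,:2]-o)@n*1000
m=(abs(B)<20)&(A<-60)&(A>-125)&(P[...,2]>.05)&(P[...,2]<.17)
for a in range(-125,-55,10):
    k=m&(A>=a)&(A<a+10)
    if k.sum()>5: print(a,k.sum(),P[k][:,2].max().round(4),np.median(B[k]).round(1))
E
```

```text
[ 0.6271 -0.2636  0.2078] [[0.0729, 0.9973, -0.001], [0.9973, -0.0729, -0.0026], [-0.0027, -0.0008, -1.0]] [-0.6  1.2 -0.3] 11.65
toe none
stripe [319, 0, 12, 33, 395] along -3.2 21.9 across [-4.8  5.2] z 0.0601 ang 85.8
lug [293, 0, 82, 46, 3044] along -14.0 22.1 across [-44.  28.] z 0.0597 ang 85.9
head none
-125 64 0.1371 0.5
-115 324 0.1392 0.5
-105 374 0.1361 0.1
-95 350 0.1305 0.1
-85 331 0.1222 0.1
-75 330 0.115 0.2
-65 105 0.1087 0.2
```

View pics/p4.png

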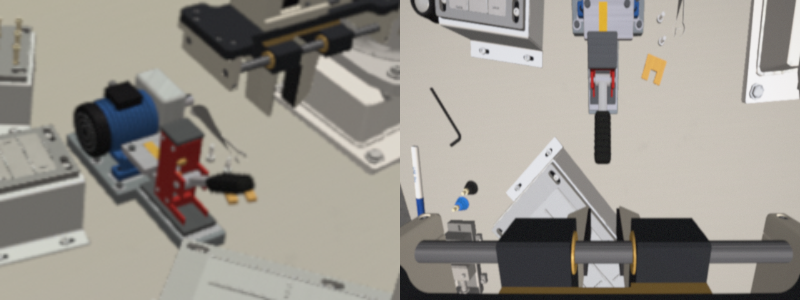

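The jack stands on the tongue with the stripe unmoved and the handle up on the centreline. The wrist half shows the grip around (602,137). Moving above the grip with closed fingers.

Call:
{"op": "jog_arm", "data": {"rows": [[[0,2,-1],[0,0,0],0],[[0.2,4.6,-3],[0,0,0],0],[[0.2,4.6,-5.5],[0,0,0],0],[[0.2,4.6,-6.8],[0,0,0],0],[[0.2,4.6,-6.8],[0,0,0],0],[[0.2,4.6,-6.8],[0,0,0],0]]}}

```text
clock: 12.6
position: [0.6313, -0.2125, 0.1409]
ee_rot: [2.293, 2.145, 0.001]
force: [0.3, 0.4, 0.0]
width: 0.003
gripper_force: 0.0
```

Call:
{"op": "jog_arm", "data": {"rows": [[[0,0,-0.8],[0,0,0],0],[[0,0,-1.3],[0,0,0],0],[[0,-0.4,-1.8],[0,0,0],0],[[-0.1,-0.75,-2.3],[0,0,0],0],[[-0.1,-1.1,-2.8],[0,0,0],0],[[-0.1,-1.35,-3.4],[0,0,0],0],[[-0.1,-1.6,-4],[0,0,0],0],[[-0.1,-1.8,-4.6],[0,0,0],0]]}}

```text
clock: 13.6
position: [0.63, -0.2307, 0.0939]
ee_rot: [2.294, 2.146, 0.0]
force: [0.3, -0.5, 2.7]
width: 0.003
gripper_force: 1.0
```

Call:
{"op": "jog_arm", "data": {"rows": [[[0,-0.1,-0.4],[0,0,0],0],[[0,-0.2,-0.8],[0,0,0],0],[[0,-0.2,-0.95],[0,0,0],0],[[0,-0.2,-0.95],[0,0,0],0]]}}

```text
clock: 14.1
position: [0.6299, -0.2323, 0.0845]
ee_rot: [2.294, 2.147, 0.0]
force: [-0.6, -0.2, 3.0]
width: 0.004
gripper_force: 1.0
```

```bash
cat > chk.py <<'E'
from h import *
s=arm.observe(); print(s['position'].round(4),s['force'].round(1),s['clock'])
v=get('wrist')
yy,xx=np.mgrid[0:480,0:640]; uv=np.c_[xx.ravel(),yy.ravel()]; P=cloud(v,uv).reshape(480,640,3); Z=P[...,2]
hsv=cv2.cvtColor(v['img'],cv2.COLOR_RGB2HSV); H,S,V=[hsv[...,i].astype(int) for i in range(3)]
u=np.array([.066,.998]); n=np.array([-.998,.066]); o=np.array([.6387,-.0922])
A=(P[...,:2]-o)@u*1000; B=(P[...,:2]-o)@n*1000
def st(m,nm):
    print(nm,m.sum(),'z',Z[m].mean().round(4),'along',np.percentile(A[m],[1,99]).round(1),'across',np.percentile(B[m],[1,50,99]).round(1))
    q=np.linalg.lstsq(np.c_[A[m],B[m],np.ones(m.sum())],Z[m]*1000,rcond=None)[0]; print('   slope',q[:2].round(4),'z at A=0',q[2].round(2))
st((abs(B)<30)&(A<30)&(A>-20)&(Z>.05)&(Z<.08)&(H>14)&(H<30)&(S>120),'stripe')
st((abs(B)<22)&(A<-10)&(A>-60)&(abs(Z-.123)<.007),'head')
a=get('scene')['img'][200:380,300:540]; b=v['img'][0:400]
cv2.imwrite('pics/p5.png',np.hstack([cv2.resize(a,(400,300)),cv2.resize(b,(400,300))])[:,:,::-1])
E
python3 chk.py
```

```text
[ 0.6299 -0.2323  0.0845] [-0.6 -0.2  3. ] 14.1
stripe 601 z 0.06 along [-3.  11.6] across [-5.6  0.1  5.7]
   slope [ 0.0029 -0.0107] z at A=0 59.97
head 7489 z 0.1236 along [-53.9 -20.7] across [-16.9   0.8  18.2]
   slope [-0.      0.0005] z at A=0 123.57
```

View pics/p5.png

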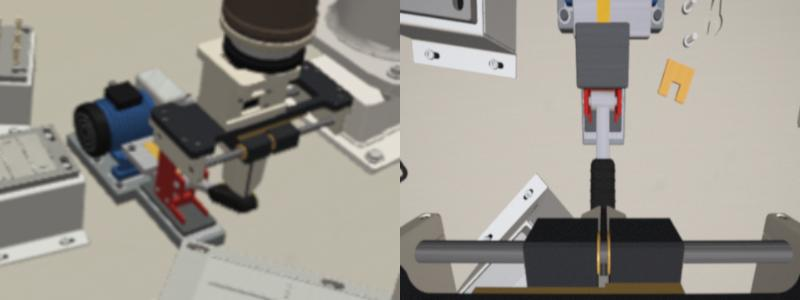

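The fingers are on the grip and the handle looks close to level, but the lug hasn't risen yet. I'm measuring the handle slope.

```bash
cat > hd.py <<'E'
from h import *
s=arm.observe(); print(s['position'].round(4),s['force'].round(1))
v=get('wrist')
yy,xx=np.mgrid[0:480,0:640]; uv=np.c_[xx.ravel(),yy.ravel()]; P=cloud(v,uv).reshape(480,640,3); Z=P[...,2]
u=np.array([.066,.998]); n=np.array([-.998,.066]); o=np.array([.6387,-.0922])
A=(P[...,:2]-o)@u*1000+34.6; B=(P[...,:2]-o)@n*1000
for a in range(-130,-25,8):
    k=(A>=a)&(A<a+8)&(abs(B-.5)<3)&(Z>.03)&(Z<.17)
    if k.sum()>5: print(a+4,k.sum(),np.percentile(Z[k]*1000,[5,50,95]).round(1))
k=(A>15)&(A<55)&(abs(B)<30)&(Z>.05)&(Z<.08); print('lug z',Z[k].mean())
E
python3 hd.py
```

```text
[ 0.6299 -0.2322  0.0847] [-0.8 -1.2  3.1]
-118 49 [162.7 164.7 169. ]
-110 152 [162.3 165.1 166.4]
-102 27 [110.3 111.1 144.4]
-94 746 [108.  136.8 159. ]
-86 176 [103.7 105.6 107.9]
-78 173 [100.3 102.2 104. ]
-70 186 [ 93.   98.1 100.6]
-62 166 [89.1 91.2 93.3]
-54 164 [85.5 87.8 89.7]
-46 159 [82.4 84.1 86.2]
-38 155 [78.7 80.6 82.7]
-30 154 [76.9 78.1 79.6]
-22 190 [ 73.7  77.8 123.9]
lug z 0.05963484141411946
```

The handle slope is only about 24°, so the handle is not fully down although the fingertips are at 85 mm. I'm taking one tight composite to see how the fingers meet the grip.

Run:
```python
from h import *
a=get('scene')['img']; w=get('wrist')['img']; s=get('side')
T=np.linalg.inv(s['C']); pr=cv2.projectPoints(np.array([[.63,-.232,.09]]),cv2.Rodrigues(T[:3,:3])[0],T[:3,3],s['K'],s['D'])[0].ravel(); print(pr)
r=lambda x,s: cv2.resize(x,s,interpolation=cv2.INTER_CUBIC)
x,y=pr.astype(int); x=np.clip(x,40,600);y=np.clip(y,30,450)
top=np.hstack([r(a[275:335,395:475],(400,300)),r(w[190:310,245:405],(400,300))])
bot=np.hstack([r(s['img'][y-45:y+15,x-40:x+40],(400,300)),r(a[300:330,420:460],(400,300))])
cv2.imwrite('pics/p6.png',np.vstack([top,bot])[:,:,::-1])
```

```text
[422.24513879 215.81451515]
```

View pics/p6.png

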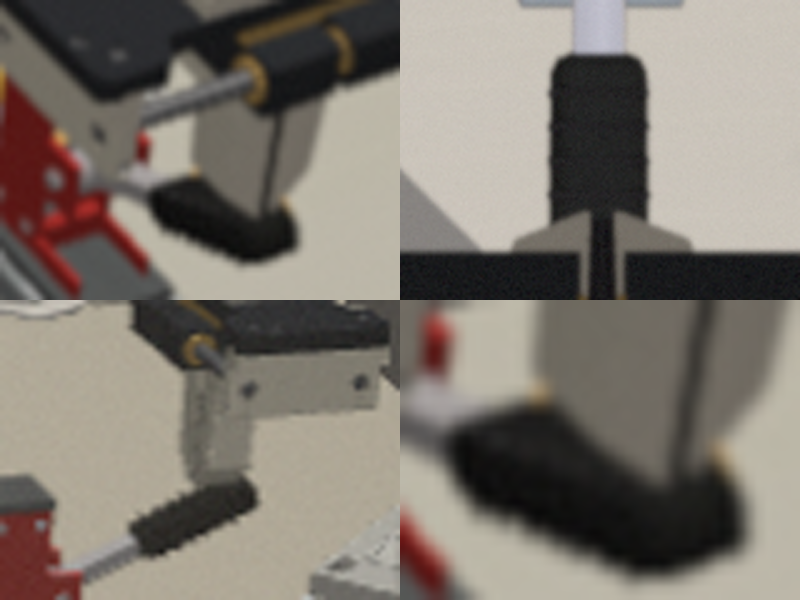

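The side panel shows both fingertips resting on top of the grip near its end, with the grip still tilted. The contact is right, but the tips end higher than the TCP reading suggests. I'll press on in small steps, watching the slope and force.

Call:
{"op": "jog_arm", "data": {"rows": [[[0,0.1,-0.3],[0,0,0],0],[[0,0.2,-0.6],[0,0,0],0],[[0,0.3,-1],[0,0,0],0],[[0,0.3,-1],[0,0,0],0]]}}

```text
clock: 14.9
position: [0.6297, -0.229, 0.0741]
ee_rot: [-2.293, -2.146, 0.0]
force: [-0.5, -0.2, 2.6]
width: 0.003
gripper_force: 1.2
```

```bash
python3 hd.py
```

```text
[ 0.6297 -0.229   0.0741] [-0.5 -0.2  2.6]
-110 189 [151.4 154.4 158.2]
-102 24 [153.7 154.3 155.4]
-94 686 [101.2 128.2 148.5]
-86 176 [ 97.6  99.3 100.9]
-78 176 [94.9 96.5 98.2]
-70 190 [88.4 92.6 95.3]
-62 170 [85.7 87.5 89.3]
-54 168 [83.2 84.6 86.7]
-46 165 [80.4 82.1 83.8]
-38 171 [77.5 79.1 80.9]
-30 169 [76.4 77.8 79. ]
-22 214 [ 73.2  77.9 123.9]
lug z 0.05965677213821593
```

The handle follows (now about 19°), so the effective fingertip sits about 30 mm above the reported TCP. Continuing down.

Call:
{"op": "jog_arm", "data": {"rows": [[[0,0,-0.4],[0,0,0],0],[[0,-0.1,-0.8],[0,0,0],0],[[0,-0.2,-1.2],[0,0,0],0],[[0,-0.2,-1.4],[0,0,0],0],[[0,-0.2,-1.4],[0,0,0],0]]}}

```text
clock: 15.58
position: [0.6298, -0.2329, 0.0609]
ee_rot: [2.294, 2.144, -0.001]
force: [-2.1, -3.3, 7.1]
width: 0.004
gripper_force: 3.0
```

```bash
python3 hd.py|egrep '^\[|-86|-78|-54|lug'
```

```text
[ 0.6298 -0.2329  0.0609] [-2.1 -3.3  7.1]
-86 168 [88.5 89.8 91.1]
-78 175 [86.7 88.2 89.4]
-54 175 [78.8 80.2 81.4]
lug z 0.06166530740698699
```

Call:
{"op": "jog_arm", "data": {"rows": [[[0,-0.05,-0.3],[0,0,0],0],[[0,-0.1,-0.6],[0,0,0],0],[[0,-0.1,-0.8],[0,0,0],0],[[0,-0.1,-0.8],[0,0,0],0]]}}

```text
clock: 16.12
position: [0.6298, -0.2346, 0.0529]
ee_rot: [2.294, 2.143, -0.002]
force: [-1.6, -4.6, 7.9]
width: 0.003
gripper_force: 3.3
```

```bash
python3 hd.py|egrep '^\[|-86|-78|-54|lug'
```

```text
[ 0.6298 -0.2346  0.0529] [-1.6 -4.6  7.9]
-86 189 [ 83.1  84.4 169.6]
-78 420 [ 82.2 166.2 169.8]
-54 193 [76.7 77.6 78.8]
lug z 0.06336081853223766
```

Call:
{"op": "jog_arm", "data": {"rows": [[[0,-0.1,-0.1],[0,0,0],0],[[0,-0.1,-0.2],[0,0,0],0],[[0,-0.1,-0.25],[0,0,0],0],[[0,-0.1,-0.25],[0,0,0],0]]}}

```text
clock: 16.68
position: [0.6297, -0.2351, 0.0504]
ee_rot: [2.294, 2.144, -0.001]
force: [-0.9, -3.7, 6.6]
width: 0.004
gripper_force: 3.3
```

```bash
python3 hd.py|egrep '^\[|-86|-54|lug'; python3 chk.py
```

```text
[ 0.6297 -0.2351  0.0504] [-0.9 -3.7  6.6]
-86 266 [ 81.6  82.8 168.6]
-54 204 [75.8 77.  77.9]
lug z 0.06393990269632306
[ 0.6297 -0.2351  0.0505] [-2.  -2.7  6.4] 16.725chk.py:9: RuntimeWarning: Mean of empty slice.
  print(nm,m.sum(),'z',Z[m].mean().round(4),'along',np.percentile(A[m],[1,99]).round(1),'across',np.percentile(B[m],[1,50,99]).round(1))
  ret = ret.dtype.type(ret / rcount)
Traceback (most recent call last):
  File "chk.py", line 11, in <module>
    st((abs(B)<30)&(A<30)&(A>-20)&(Z>.05)&(Z<.08)&(H>14)&(H<30)&(S>120),'stripe')
    ~~^^^^^^^^^^^^^^^^^^^^^^^^^^^^^^^^^^^^^^^^^^^^^^^^^^^^^^^^^^^^^^^^^^^^^^^^^^^
  File "chk.py", line 9, in st
    print(nm,m.sum(),'z',Z[m].mean().round(4),'along',np.percentile(A[m],[1,99]).round(1),'across',np.percentile(B[m],[1,50,99]).round(1))
                                                      ~~~~~~~~~~~~~^^^^^^^^^^^^^
IndexError: index -1 is out of bounds for axis 0 with size 0
```

Call:
{"op": "jog_arm", "data": {"rows": [[[0,-0.05,-0.1],[0,0,0],0],[[0,-0.05,-0.1],[0,0,0],0]]}}

```text
clock: 17.02
position: [0.6298, -0.2352, 0.0498]
ee_rot: [2.294, 2.144, -0.001]
force: [-1.7, -2.8, 9.3]
width: 0.007
gripper_force: 4.7
```

```bash
python3 hd.py|egrep '^\[|-86|-54|lug'
```

```text
[ 0.6298 -0.2352  0.0498] [-1.7 -2.8  9.3]
-86 283 [ 81.3  82.9 169.6]
-54 198 [75.7 76.7 77.9]
lug z 0.06411324438809914
```

First stroke is down on the stop (force rising to 9.3 N, lug up 4.5 mm). Now back up along the arc.

Call:
{"op": "jog_arm", "data": {"rows": [[[0,0,0.6],[0,0,0],0],[[0,0.1,1.4],[0,0,0],0],[[0,0.4,2.2],[0,0,0],0],[[0,0.9,3],[0,0,0],0],[[0.1,1.4,4],[0,0,0],0],[[0.1,2,5.2],[0,0,0],0],[[0.1,2,7],[0,0,0],0],[[0.1,2,7.5],[0,0,0],0]]}}

```text
clock: 18.08
position: [0.6317, -0.2144, 0.126]
ee_rot: [2.292, 2.145, 0.002]
force: [0.4, -0.6, 0.6]
width: 0.003
gripper_force: 0.0
```

Call:
{"op": "jog_arm", "data": {"rows": [[[0,0,0],[0,0,0],0],[[0,0,0],[0,0,0],0]]}}

```text
clock: 18.32
position: [0.6304, -0.214, 0.1235]
ee_rot: [-2.294, -2.146, 0.001]
force: [0.5, 1.2, -0.1]
width: 0.003
gripper_force: 0.0
```

```bash
python3 hd.py; python3 chk.py
```

```text
[ 0.6304 -0.214   0.1235] [ 0.5  1.2 -0.1]
-94 36 [124.3 125.3 126.6]
-86 151 [119.2 122.2 124.9]
-78 278 [114.3 119.2 169.1]
-70 144 [108.2 111.1 114. ]
-62 151 [ 98.3 104.1 108.3]
-54 112 [92.9 95.5 98.1]
-46 104 [87.  90.1 92.5]
-38 104 [81.3 84.4 86.8]
-30 96 [77.4 79.  81.3]
-22 78 [ 77.   78.8 123.6]
lug z 0.06168609303999532
[ 0.6303 -0.2139  0.1234] [0.1 0.5 0.8] 18.375
stripe 1017 z 0.062 along [-12.4  25.6] across [-5.4  0.2  5.7]
   slope [-0.0243 -0.0045] z at A=0 62.13
head 4240 z 0.1235 along [-53.7 -20.5] across [-16.9   0.8  18.2]
   slope [ 0.0062 -0.0001] z at A=0 123.76
```

Handle back at 35°, toe holding on its notch (lug +2.1 mm), and the jack hasn't moved. Second stroke along the same arc.

Call:
{"op": "jog_arm", "data": {"rows": [[[0,0,-1.5],[0,0,0],0],[[0,0,-2.5],[0,0,0],0],[[0,-0.6,-3.4],[0,0,0],0],[[0,-1,-4.2],[0,0,0],0],[[0,-1.3,-5],[0,0,0],0],[[0,-1.6,-5.8],[0,0,0],0],[[-0.1,-1.8,-6.4],[0,0,0],0],[[-0.1,-1.9,-7],[0,0,0],0]]}}

```text
clock: 19.48
position: [0.6297, -0.2336, 0.0541]
ee_rot: [2.294, 2.146, -0.0]
force: [-2.5, 1.4, 6.1]
width: 0.004
gripper_force: 3.3
```

Call:
{"op": "jog_arm", "data": {"rows": [[[0,-0.1,-0.2],[0,0,0],0],[[0,-0.1,-0.4],[0,0,0],0],[[0,-0.1,-0.45],[0,0,0],0],[[0,-0.1,-0.45],[0,0,0],0]]}}

```text
clock: 19.98
position: [0.6296, -0.2344, 0.0499]
ee_rot: [2.294, 2.146, -0.0]
force: [-3.4, 1.9, 7.3]
width: 0.002
gripper_force: 3.6
```

```bash
python3 hd.py
```

```text
[ 0.6296 -0.2344  0.0499] [-3.4  1.9  7.3]
-118 114 [127.4 130.1 133.9]
-110 97 [128.9 130.4 148.9]
-102 512 [ 84.8 109.2 125.6]
-94 277 [ 81.8  83.2 159.3]
-86 265 [ 81.3  82.6 169.2]
-78 697 [ 80.7 166.1 169.5]
-70 367 [ 77.   79.6 167.7]
-62 190 [76.2 77.2 78.4]
-54 197 [75.8 76.7 77.9]
-46 199 [75.3 76.2 77.4]
-38 210 [74.8 75.8 77. ]
-30 219 [75.3 77.3 79. ]
-22 348 [ 74.4  78.7 123.9]
lug z 0.07218243100627302
```

Call:
{"op": "jog_arm", "data": {"rows": [[[0,0,-0.05],[0,0,0],0],[[0,0,-0.05],[0,0,0],0],[[0,0,-0.05],[0,0,0],0],[[0,0,-0.05],[0,0,0],0]]}}

```text
clock: 20.52
position: [0.6296, -0.2344, 0.0497]
ee_rot: [2.294, 2.146, -0.0]
force: [-4.3, 2.4, 10.4]
width: 0.005
gripper_force: 4.8
```

```bash
sed -i 's/^st((abs(B)<30.*$/m=(abs(B)<30)\&(A<5)\&(A>-20)\&(Z>.06)\&(Z<.08)\nif m.sum()>20: st(m,"lug")/' chk.py; python3 chk.py; python3 hd.py|egrep '^\[|-86|lug'
```

```text
[ 0.6296 -0.2344  0.0497] [-4.3  2.4 10.4] 20.525
lug 304 z 0.0723 along [-12.8  -6.6] across [-30.  -26.7  27.8]
   slope [0.5538 0.0013] z at A=0 77.97
head 11881 z 0.1236 along [-54.1 -24.2] across [-16.8   0.7  18.2]
   slope [ 0.0053 -0.0015] z at A=0 123.77
[ 0.6297 -0.2344  0.0497] [-5.2  2.   9.4]
-86 274 [ 81.3  82.6 169.3]
lug z 0.07231584081824587
```

The handle is on its stop at about 10 N, the jack is upright and hasn't moved, and the lug is up about 12.5 mm. Handing in.

```bash
python3 -c "
from cell import arm
print(arm.sign_off())"
```

```text
the job is handed in; nothing more can be done
None
```

The job is handed in: the jack stands on the tongue with its toe under the yellow mark, and after two full strokes the gripper is holding the handle down at about 10 N. By the cameras the lug is up about 12.5 mm; I worked out the front-foot rise (about 9 mm) from that instead of measuring it, and the hand-in returned no verdict.

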